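Index the lock disc four turns on to its next slot

TASK

Index the brass lock disc on to its next slot: first clear the spanner that was left across the handwheel into the shallow tool tray and slacken the table's clamp lever all the way, then wind the handwheel exactly four full turns clockwise (seen from above), so that its grip stops where it started, and only then pull the clamp lever tight again. Never wind against the tight clamp, and leave the other things on the bench where they are.

Things in the scene. Friction and masses are not known exactly. Their poses are not given: they have to be found in the camera images.
- fixture: Grey upright rotary table, bolted down, with a small red-guarded saw at its far right (up to 208 mm high). Origin on the bench under its round housing; x away from the robot at yaw 0 (the faceplate with the brass disc faces that way), y to the left. On top a flat deck, 84 (x) by 108 (y) mm, centred at (0, -16), 190 mm above the bench; handwheel on the +y side.
- wheel_centre (a point): The handwheel's vertical axis at deck height, 190 mm above the bench, at (0, 92) mm in the fixture's frame. The wheel is a solid bright disc of 100 mm diameter, its top 1 mm below the deck, 4 mm beside the deck's edge; a 24 mm nut stands 6 mm above it in the middle.
- grip (a point): Middle of the handwheel's grip: an upright round black handle, 18 mm diameter, 38 mm from the wheel's axis, from the wheel's top to 242 mm above the bench; this point is at 214 mm. It starts on the wheel's outer or robot-facing side, clear of the spanner. Pushed by its side with about 2 to 3 N it goes round a level circle; it stays where it is left.
- handwheel (a joint): Angle of the handwheel in rad: grows as it turns clockwise seen from above, without limit; one full turn is 6.283. It starts between 0 and 2.9; at 0 the grip stands 3.752 rad anticlockwise from the fixture's x axis.
- faceplate (a joint): Angle of the upright faceplate with the brass disc in rad; the worm turns it 10 degrees (0.1745) for each clockwise turn of the handwheel, so four turns bring the next of nine slots round. It can be turned only by the handwheel.
- clamp (a joint): Clamp lever in rad: 0 = tight (at its stop, arm along the fixture's -x), 1.4 = fully slack (at its other stop); grows as the lever swings anticlockwise seen from above, its ball towards the fixture's -y side. It stays where it is left; 3 to 4 N at the ball moves it. Starts between 0 and 0.1.
- clamp_pivot (a point): The clamp lever's vertical pivot, at (-20, -45) mm in the fixture's frame, 215 mm above the bench. The steel boss round it has 26 mm diameter, top 222 mm above the bench.
- clamp_ball (a point): Centre of the black ball (24 mm diameter) at the end of the clamp lever, 72 mm from the pivot, 221 mm above the bench; the arm between is a 12 mm round bar at 211 to 219 mm. At every angle the ball is outside the deck, with free space beside it; the oil can's thin spout stands at least 35 mm outside its path.
- spanner_mid (a point): Middle (also half-way up) of the plain steel spanner: 160 mm long, shank 17 mm wide and 7 mm thick, ring end (32 mm) at -x, open jaw (38 mm wide, 8 mm thick) at +x, z up. It starts flat on the deck, its jaw end over the handwheel in the way of the grip. 80 to 150 g.
- tray: Shallow bare-metal tool tray, 260 (x) by 170 (y) mm, 30 mm high, walls and floor 4 mm; fixed; origin under its centre. It stands left or right of the fixture; on the other side is a deep wooden box with eight compartments of key blanks. A black screwdriver (26 mm thick) lies in it along x at about y = -55 mm; the rest is free.
- oil_can: Steel oil can, 64 mm diameter, with a straight upright spout up to 201 mm above the bench; origin under its centre. It stands in front of the fixture near the clamp lever. Leave it.
- spray_can: Grey spray can, 52 mm diameter, 205 mm tall, standing behind the handwheel; origin under its centre. Leave it.
- padlock: Brass padlock, 65 x 30 mm, 106 mm tall with its shackle; stands on the bench in front of the handwheel's side; origin under its centre. Leave it.
- brush: Flat brush, 190 mm, lying at the back left; leave it.
- screwdriver: Black screwdriver, 190 mm, lying in the tray; leave it (it may be nudged a little).
- spanner: The spanner itself, origin under its middle; see spanner_mid.

How it is judged:
On the way, in this order (a step that is already met when the one before it is completed fails the run):
1. the spanner lies in the tray and the clamp lever is slack, the handwheel still where it was (x of spanner_mid in the frame of tray between -0.125 and 0.125 m and y of spanner_mid in the frame of tray between -0.08 and 0.08 m and z of spanner_mid in the frame of tray below 0.045 m and contact force between spanner and the fingers below 0.1 N and value of joint clamp above 1.1 rad and distance of grip from where it was at the start of the episode below 0.01 m), for 0.2 s.
2. the handwheel has been wound four full turns clockwise with the clamp slack, and its grip stands where it started (value of joint handwheel between 24.7827 and 28.3827 rad and value of joint faceplate above 0.67 rad and distance of grip from where it was at the start of the episode below 0.01 m and value of joint clamp above 1.1 rad), for 0.2 s.
At the end, for the whole second after the job is handed in: The spanner lies at rest in the tool tray; the handwheel has made exactly four full clockwise turns, its grip within 10 mm of where it started (15 degrees either way) and at rest, so that the faceplate stands 40 degrees on; the clamp lever is tight again (within 0.15 rad of its tight stop) (x of spanner_mid in the frame of tray between -0.125 and 0.125 m and y of spanner_mid in the frame of tray between -0.08 and 0.08 m and z of spanner_mid in the frame of tray below 0.045 m and contact force between spanner and the fingers below 0.1 N and value of joint handwheel between 24.7827 and 28.3827 rad and value of joint faceplate above 0.67 rad and distance of grip from where it was at the start of the episode below 0.01 m and value of joint clamp below 0.15 rad and velocity of joint handwheel between -0.05 and 0.05 rad/s and linear speed of spanner below 0.02 m/s); the robot touches nothing.
It fails at once if the handwheel is wound while the clamp is tight (value of joint clamp below 0.7 rad and distance of grip from where it was at the start of the episode above 0.015 m and (velocity of joint handwheel above 0.5 rad/s or velocity of joint handwheel below -0.5 rad/s)).
It fails at once if another thing on the bench is shifted more than 50 mm or knocked over (distance of any of oil_can, spray_can, padlock, brush, screwdriver from where it was at the start of the episode above 0.05 m or angle between any of oil_can, spray_can, padlock's own z axis and vertical above 0.5 rad).
It also fails if it takes over 72 s, if anything falls off the work surface, if the arm or the gripper's body presses on something with over 40 N, if the wrist force passes 120 N, or if a joint passes its speed limit or range.

ROBOT

A 6-joint arm with a two-finger parallel gripper is mounted at the origin on the work surface. World frame = base frame: x ahead of the robot, y to its left, z up, the work surface at z = 0. Lengths are in m, angles in rad, forces in N, time in s.
With the tool pointing down it reaches from about 0.4 to 0.825 m from the base axis. Payload 7 kg.
Tool frame: the origin (TCP) lies on the centre line of the jaws, within the pads' length; the fingertips stand arm.tip_extent ahead of it and the grasp point (between the pads) lies 3 mm ahead of it (arm.tip_extent is the distance from the TCP to the fingertips, in m); z points along the fingers, y is the line along which they close (so a half turn about z gives the same grasp; the last joint's range is limited). The gripper opens to 88 mm and grips with 3 to 60 N. Pads are 19 mm wide; open, the fingers measure 130 mm over their backs; the gripper's body (78 mm by 193 mm) begins 47 mm behind the grasp point.
Start: joints at [1.616, 0.359, 0.012, 0, -1.224, -0.288], TCP at [0.162, 0.655, 0.249] pointing down, gripper open.
Joint ranges: [-3.07, 3.07], [-1.43, 2.12], [-1.02, 1.25], [-3.03, 1.67], [-3.05, -0], [-3.03, 3.03]. Speed limits (rad/s): [2.39, 2.39, 3.01, 3.14, 3.14, 3.14].

INTERFACE

Orientations are given as a unit quaternion [x, y, z, w].
In Python, from cell import arm, gripper_open, close, kin, sensors, eyes, ticket gives the robot as it stands. The module is installed in compiled form; this text tells all that it offers. Calls block until the motion is done:
- arm.movep(position, orientation): joint-space move of the TCP to a pose.
- arm.move_linear(position, v=0.15, rotation=None, until_force=None): straight line of the TCP; rotation=None keeps the orientation; v is the mean speed in m/s. With until_force (N) it stops when the force on the tool has changed by that much, and returns True; else False.
- arm.set_joints(angles): joint-space move.
- gripper_open() and close(effort=None): open the fingers fully, or close them until they stop; effort is the grip in N (None keeps the last).
- arm.sleep(seconds).
- kin.ik(position, orientation): joint angles nearest the present ones, or None.
- sensors.read_state(): the state.
- eyes.capture(name): name is "scene" or "top"; returns the picture (480x640x3 uint8, blue, green, red); there is no depth.
- eyes.camera_params(name): a dict with "mtx" (3x3 intrinsics, pixels), "D" ([k1, k2, p1, p2, k3] as OpenCV has them; the pictures are not rectified), "position" and "attitude" of the camera in the world. Camera axes: x right, y down, z forward; pixel columns grow to the right and rows downward; lengths in m; the calibration is good to about 2 mm. A picture is of the moment at which its call begins. camera_params takes no time and is no camera call.
A pose or a line that the arm cannot do raises arm.PlanningError and nothing moves.
- ticket.finish_job(): hands the job in; it is judged then, once.
The state is a dict: "time": time; "joint_pos": joint angles; "dq": joint speeds; "tau": joint torques, N m; "tcp_pos": TCP position; "ee_rot": TCP orientation; "ft_force": force on the tool from outside, world axes, zero at the start; "moment": the same for the moment, N m; "gripper_width": finger opening in m; "grip_force": force on a finger pad.
Only numpy, scipy, OpenCV 4.12 (cv2) and the standard library are available. Lean on these libraries where they do the work, as an engineer would, in place of code of your own. Each camera call takes 0.05 s, during which the arm holds its last target. There are 200 camera calls.

## Working session

There is one attempt and no reset: what is moved stays moved. The work goes in short steps, each a Python script; the robot and the scene stay as the last script left them, time stands still between calls to the robot, and variables do not carry over. Pictures are saved under pics/ and viewed, at most 10 in all, crops included, and the job is handed in when it is done.

```bash
mkdir -p pics; python3 - <<'E'
from cell import *
import cv2
for n in("scene","top"):
    cv2.imwrite(f"pics/{n}0.png",eyes.capture(n)); print(n,eyes.camera_params(n))
s=sensors.read_state();print(s, arm.tip_extent)
E
```

```text
scene {'mtx': array([[509.95709887,   0.        , 324.49653024],
       [  0.        , 509.95709887, 235.41827513],
       [  0.        ,   0.        ,   1.        ]]), 'D': array([-0.13923746,  0.        ,  0.        ,  0.        ,  0.        ]), 'position': array([ 1.37044052, -0.2206571 ,  1.03093827]), 'attitude': array([ 0.72690177,  0.57407218, -0.23210942, -0.29695146])}
top {'mtx': array([[450.32586571,   0.        , 323.5690433 ],
       [  0.        , 450.32586571, 241.47960433],
       [  0.        ,   0.        ,   1.        ]]), 'D': array([-0.02542996,  0.        ,  0.        ,  0.        ,  0.        ]), 'position': array([ 0.3886193 , -0.03173928,  1.07145629]), 'attitude': array([-0.69481287,  0.71393168, -0.05879297,  0.06387499])}
{'time': 0.1, 'joint_pos': array([ 1.61609871e+00,  3.59291089e-01,  1.11541992e-02, -2.79994606e-04,
       -1.22410194e+00, -2.88115827e-01]), 'dq': array([-1.37885089e-03, -1.26164442e-03, -7.56725908e-05,  2.14664916e-03,
        9.01895683e-05, -1.51846357e-03]), 'tau': array([-2.02723684e-03, -5.84166169e+01,  2.93750900e+01,  7.01558590e+00,
        1.01272931e-02, -4.95669417e-05]), 'tcp_pos': array([0.16221864, 0.65480388, 0.24773875]), 'ee_rot': array([ 9.92633211e-01, -1.21155975e-01, -1.01252366e-05,  7.33095607e-04]), 'ft_force': array([0.43263388, 0.60260884, 0.47055246]), 'moment': array([ 0.04306488, -0.00107198,  0.06921449]), 'grip_force': 0.0, 'gripper_width': 0.08768545487471344} 0.022
```

View pics/scene0.png

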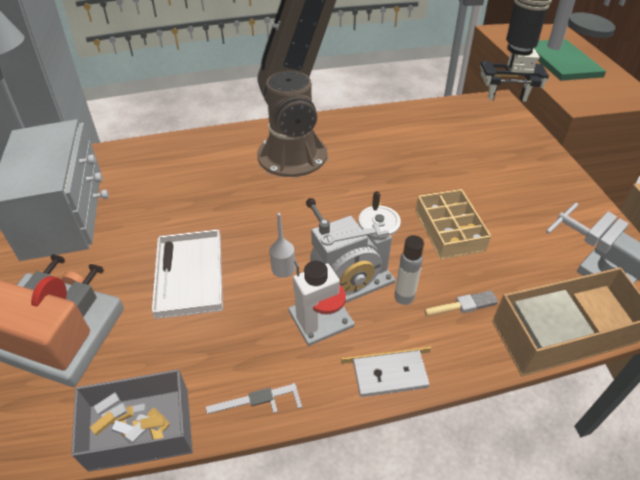

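View pics/top0.png

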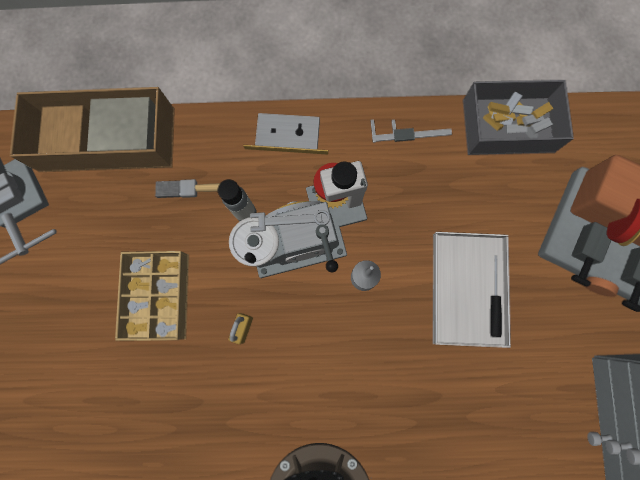

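Top view: the fixture's deck is around (295,235), the wheel about (254,240) with its grip at (250,258), and the clamp ball at (332,266). The oil can is at (366,275), the tray at (472,290), the spray can at (232,190) and the padlock at (240,328). I'll zoom in on the fixture in both views.

```bash
python3 - <<'E'
import cv2
a=cv2.imread("pics/top0.png")[170:290,215:375]
b=cv2.imread("pics/scene0.png")[180:320,260:440]
cv2.imwrite("pics/topc.png",cv2.resize(a,None,fx=5,fy=5,interpolation=cv2.INTER_CUBIC))
cv2.imwrite("pics/scc.png",cv2.resize(b,None,fx=4,fy=4,interpolation=cv2.INTER_CUBIC))
E
```

```text
(no output)
```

View pics/topc.png

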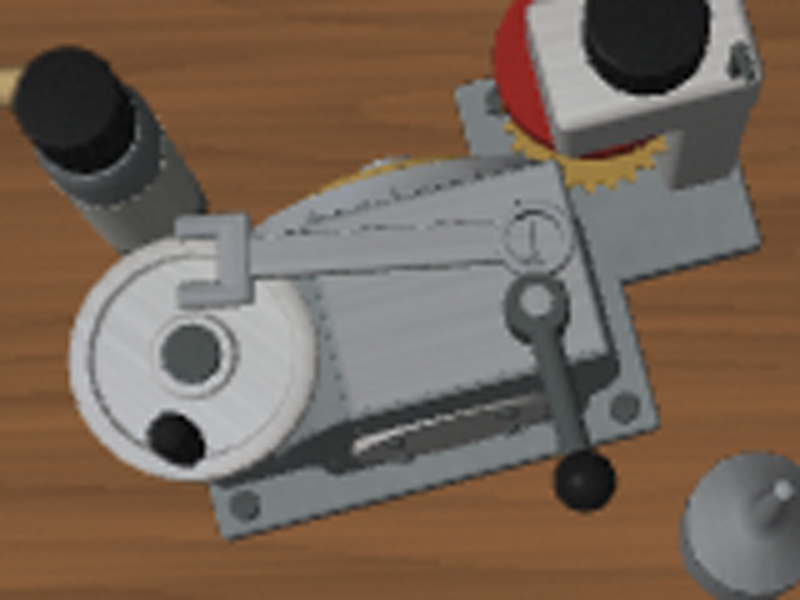

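View pics/scc.png

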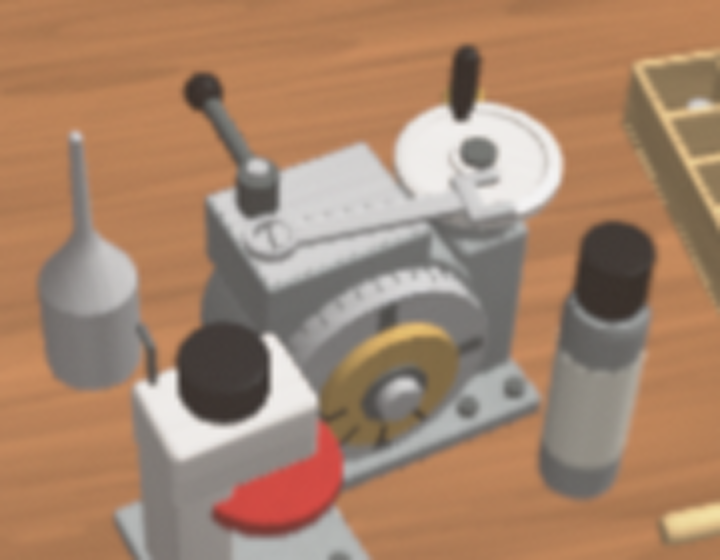

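Top crop (5x, offset 215,170):
- wheel about (193,357), nut (191,353)
- grip (175,437)
- clamp boss (540,298), ball (585,482)
- spanner ring (537,240), jaw (215,260)

The spanner lies flat and the clamp is tight. Next I'll measure with masks and cast rays.

```bash
cat > h.py <<'E'
import numpy as np, cv2
from cell import arm, gripper_open, close, kin, sensors, eyes, ticket
from scipy.spatial.transform import Rotation as R
def ray(n,uv):
    p=eyes.camera_params(n)
    q=cv2.undistortPoints(np.array([[uv]],float),p["mtx"],p["D"])[0,0]
    d=R.from_quat(p["attitude"]).apply([q[0],q[1],1]); return p["position"],d
def onz(n,uv,z):
    o,d=ray(n,uv); return o+d*(z-o[2])/d[2]
def tri(u1,u2):
    o1,d1=ray("top",u1);o2,d2=ray("scene",u2)
    t=np.linalg.lstsq(np.c_[d1,-d2],o2-o1,rcond=None)[0]
    a=o1+d1*t[0];b=o2+d2*t[1];return (a+b)/2,np.linalg.norm(a-b)
E
cat > m.py <<'E'
from h import *
a=cv2.imread("pics/top0.png");s=cv2.imread("pics/scene0.png")
def blobs(im,mask,box,mn=15):
    x0,y0,x1,y1=box; m=np.zeros(mask.shape,np.uint8);m[y0:y1,x0:x1]=mask[y0:y1,x0:x1]
    c,_=cv2.findContours(m,cv2.RETR_EXTERNAL,cv2.CHAIN_APPROX_NONE)
    return [(k,cv2.contourArea(k)) for k in c if cv2.contourArea(k)>=mn]
def show(n,im,lo,hi,box,mn=15,mm=None):
    hsv=cv2.cvtColor(im,cv2.COLOR_BGR2HSV); mask=cv2.inRange(hsv,lo,hi)
    for k,A in blobs(im,mask,box,mn):
        e=cv2.fitEllipse(k) if len(k)>5 else None
        h=cv2.minAreaRect(k)
        print(n,"A",A,"ell",np.round(e[0],1) if e else '',np.round(e[1],1) if e else '',"rect",np.round(h[0],1),np.round(h[1],1),round(h[2],1))
show("wheel",a,(0,0,195),(180,45,255),(225,215,282,270),200)
show("ball top",a,(0,0,0),(180,255,50),(322,255,345,275))
show("grip top",a,(0,0,0),(180,255,50),(240,248,262,266))
show("ball sc",s,(0,0,0),(180,255,75),(300,190,325,215),8)
show("grip sc",s,(0,0,0),(180,255,75),(365,188,388,214),8)
show("tray",a,(0,0,110),(180,40,255),(425,225,515,355),1000)
show("oil",a,(0,0,60),(180,45,255),(350,258,385,292),100)
show("padlock",a,(15,90,60),(35,255,255),(220,305,260,350),50)
E
python3 m.py
```

```text
ball top A 100.0 ell [331.5 265.4] [11.1 12.1] rect [331.5 265.5] [11.3 11.3] 45.0
grip top A 65.0 ell [250.2 257.5] [ 7.9 10.8] rect [250.  257.5] [10.6  7.8] 45.0
ball sc A 29.5 ell [310.1 202.4] [6.6 6.9] rect [310.  202.5] [6.4 6.4] 45.0
grip sc A 52.5 ell [375.5 200. ] [ 4.6 15.8] rect [375.5 200.5] [ 4.8 15.3] 8.1
tray A 8404.0 ell [470.8 289.8] [ 86.9 135.5] rect [471.  289.5] [115.  76.] 90.0
oil A 641.0 ell [365.1 275.1] [27.2 30.1] rect [365.  275.5] [29. 28.] 90.0
padlock A 305.5 ell [241.6 327.5] [16.8 32.3] rect [240.1 328.4] [16.8 31. ] 18.4
```

```bash
cat > w.py <<'E'
from h import *
c=lambda X,Y:(215+X/5-.4,170+Y/5-.4)
wc=onz("top",c(193.5,359),.189); nut=onz("top",c(191,353),.195)
pv=onz("top",c(540,298),.222); ball=onz("top",(331.5,265.4),.221)
btri=tri((331.5,265.4),(310.1,202.4))
ring=onz("top",c(537,241),.197); jaw=onz("top",c(216,259),.198); jc=onz("top",c(250,257),.198)
grip=onz("top",(250.2,257.5),.22);gtri=tri((250.2,257.5),(375.5,200))
for n in "wc nut pv ball btri ring jaw jc grip gtri".split(): print(n,globals()[n])
print("pv-ball",np.linalg.norm((pv-ball)[:2]),"pv-wc",np.linalg.norm((pv-wc)[:2]),"grip-wc",np.linalg.norm((grip-wc)[:2]))
v=(wc-pv)[:2]; yaw=np.arctan2(v[1],v[0])-np.arctan2(137,20); print("yaw",np.degrees(yaw))
g=(gtri[0]-wc)[:2];print("grip ang fixture",np.degrees(np.arctan2(g[1],g[0])-yaw),"at0:",np.degrees(3.752))
b=(ball-pv)[:2];print("lever ang fixture",np.degrees(np.arctan2(b[1],b[0])-yaw))
s=(jc-ring)[:2];print("spanner ang",np.degrees(np.arctan2(s[1],s[0])))
print("tray",onz("top",(471,289.5),.03)); 
for p in [(433,233),(508,235),(510,346),(433,344)]: print(onz("top",p,.03))
print("oil spout",tri(c(784,489),(279.5,214))); print("spray top",onz("top",c(65,93),.205),"padlock",onz("top",(240,328),.07))
print("scdr",onz("top",(496,315),.017))
print("saw top",onz("top",c(645,45),.208))
E
python3 w.py
```

```text
wc [0.54761661 0.11262968 0.189     ]
nut [0.54897825 0.11264281 0.195     ]
pv [ 0.56177836 -0.02635444  0.222     ]
ball [ 0.49138048 -0.04142897  0.221     ]
btri (array([ 0.49108519, -0.04165828,  0.22303877]), np.float64(0.000514426636981739))
ring [ 0.59004582 -0.02560258  0.197     ]
jaw [0.58614538 0.10222126 0.198     ]
jc [0.58657012 0.08866956 0.198     ]
grip [0.51092893 0.11348298 0.22      ]
gtri (array([0.51142141, 0.11406544, 0.21656677]), np.float64(6.232805014855509e-06))
pv-ball 0.07199377215960494 pv-wc 0.13970376732002604 grip-wc 0.036697610338380184
yaw 14.123733815493178
grip ang fixture 163.60470539491357 at0: 214.97376473308486
lever ang fixture -182.0373266790474
spanner ang 91.74216688604422
tray [ 0.4496201  -0.36335666  0.03      ]
[ 0.5844987 -0.2846812  0.03     ]
[ 0.57478272 -0.461213    0.03      ]
[ 0.31990606 -0.44155474  0.03      ]
[ 0.32948652 -0.26758106  0.03      ]
oil spout (array([ 0.48821058, -0.11769544,  0.19929413]), np.float64(0.0029497925257967804))
spray top [0.65436945 0.16172917 0.205     ] padlock [0.3770757 0.1613376 0.07     ]
scdr [ 0.38999206 -0.42072059  0.017     ]
saw top [ 0.66645045 -0.07083639  0.208     ]
```

The measurements agree with the given sizes: lever 72.0 mm, pivot to wheel 139.7 (138.5 nominal), grip radius 36.7 (38 nominal), ball height 223. First, the spanner.

```bash
cat >> h.py <<'E'
def quat(psi):  # tool down, closing line at psi deg (the half turn nearer in joint 6 is chosen by goto)
    a=np.radians(psi+90)/2; return np.array([np.cos(a),np.sin(a),0,0])
def best(p,psi):
    q0=sensors.read_state()["joint_pos"];c=[]
    for k in(0,180):
        j=kin.ik(p,quat(psi+k))
        if j is not None: c.append((np.abs(j-q0).max(),psi+k,np.array(j)))
    return min(c,key=lambda t:t[0])
def goto(p,psi):
    b=best(p,psi); arm.movep(p,quat(b[1])); return b[1]
def st(m=""):
    s=sensors.read_state();print(m,"t%.2f"%s["time"],np.round(s["tcp_pos"],4),np.round(s["ft_force"],1),"w%.4f gf%.1f"%(s["gripper_width"],s["grip_force"]),"j6 %.2f"%s["joint_pos"][5])
E
python3 - <<'E'
from h import *
x,y=.588,.037
goto([x,y,.30],1.7); st("above")
print(arm.move_linear([x,y,.235],v=.2), arm.move_linear([x,y,.2115],v=.04,until_force=4)); st("down")
z=sensors.read_state()["tcp_pos"][2]
if z>.213: arm.move_linear([x,y,z+.0008],v=.05)
close(25); st("closed")
arm.move_linear([x,y,.32],v=.2); st("up")
cv2.imwrite("pics/scene1.png",eyes.capture("scene")[150:350,230:470])
E
```

```text
above t2.76 [0.588  0.0377 0.2999] [-0.6  0.3  0.1] w0.0877 gf0.0 j6 -0.36
False True
down t3.80 [0.5877 0.0369 0.2123] [-0.1  0.5  4.4] w0.0877 gf3.0 j6 -0.36
closed t4.92 [0.5881 0.0369 0.2123] [-0.4  0.4  5.4] w0.0161 gf25.8 j6 -0.36
up t5.61 [0.5872 0.0371 0.3182] [-0.5  0.2 -2.9] w0.0167 gf25.0 j6 -0.36
```

View pics/scene1.png

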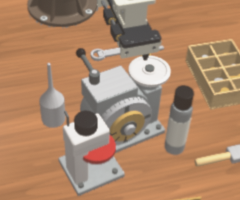

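The spanner is held level (width 16.7 mm). Its ring is at about (97,55) in the crop, and the grip on the wheel has not moved. Now into the tray, then the clamp.

```bash
python3 - <<'E'
from h import *
x,y=.451,-.346
goto([x,y,.22],85.6); st("over tray")
arm.move_linear([x,y,.054],v=.2); st("low")   # tips at .032, above walls and screwdriver
gripper_open(); arm.sleep(.2); arm.move_linear([x,y,.20],v=.3); st("released")
# clamp ball
pv=np.array([.5615,-.0264]); b0=np.array([.4912,-.0416])
a0=np.degrees(np.arctan2(*(b0-pv)[::-1]))%360; print("a0",a0)
for k in (0,180):
    print([None if (j:=kin.ik([*(pv+.072*np.array([np.cos(np.radians(a)),np.sin(np.radians(a))])),.23],quat(a-90+k))) is None else round(j[5],2) for a in (a0,a0+40,a0+78)])
a=eyes.capture("top");cv2.imwrite("pics/top2.png",a)
cv2.imwrite("pics/top2c.png",cv2.resize(a[160:360,220:540],None,fx=2,fy=2))
E
```

```text
over tray t7.21 [ 0.4516 -0.3456  0.2202] [-0.3 -0.1 -1.9] w0.0165 gf25.0 j6 -1.34
low t8.19 [ 0.4519 -0.3461  0.0549] [ 0.1  0.1 -1.8] w0.0165 gf25.0 j6 -1.34
released t10.27 [ 0.451  -0.3459  0.2007] [-0.9  0.5 -0.5] w0.0878 gf0.0 j6 -1.34
a0 192.20046872738078
[np.float64(-1.67), np.float64(-0.87), np.float64(-0.17)]
[np.float64(1.47), np.float64(2.27), np.float64(2.98)]
```

View pics/top2c.png

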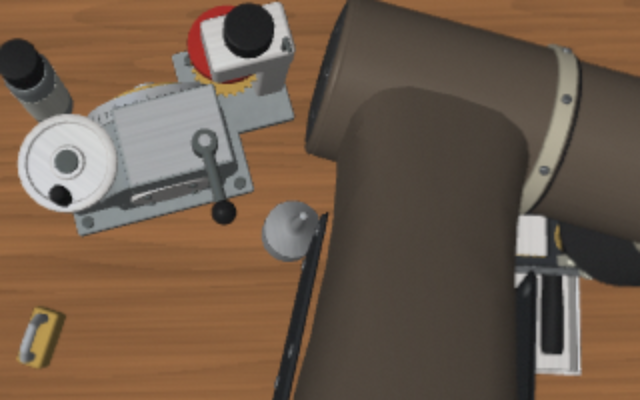

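The spanner was released. The arm hides the tray here, so I'll check it later. The wheel and its grip at (60,195) in the crop haven't moved. Next I'll slacken the clamp.

```bash
cat >> h.py <<'E'
pv=np.array([.5615,-.0264]); A0=192.2
def ballp(a,z=.231): return [*(pv+.072*np.array([np.cos(np.radians(a)),np.sin(np.radians(a))])),z]
E
python3 - <<'E'
from h import *
arm.move_linear([.451,-.346,.30],v=.3)
arm.movep(ballp(A0,.30),quat(A0-90)); st("above ball")
arm.move_linear(ballp(A0),v=.15,until_force=8); st("at ball")
close(12); st("closed")
for d in np.linspace(0,77,8)[1:]:
    arm.move_linear(ballp(A0+d),v=.12,rotation=quat(A0+d-90))
st("slack")
gripper_open(); arm.move_linear(ballp(A0+77,.32),v=.25); st("off")
arm.movep([.52,.25,.36],quat(0)); st()
a=eyes.capture("top");cv2.imwrite("pics/top3.png",a)
cv2.imwrite("pics/top3c.png",cv2.resize(a[160:360,220:540],None,fx=2,fy=2))
E
```

```text
above ball t11.97 [ 0.4911 -0.0422  0.2996] [ 0.  -1.2  0.3] w0.0877 gf0.0 j6 -1.67
at ball t12.58 [ 0.4916 -0.0422  0.2316] [ 0.6 -0.6  0.9] w0.0878 gf0.0 j6 -1.67
closed t13.62 [ 0.4909 -0.0414  0.2309] [-2.3  3.   0.9] w0.0226 gf12.0 j6 -1.67
slack t16.02 [ 0.5612 -0.0956  0.2309] [ 1.6 13.3  0.1] w0.0228 gf12.0 j6 -0.19
off t17.68 [ 0.5606 -0.0983  0.3209] [-0.3  0.5 -0.7] w0.0876 gf0.0 j6 -0.18
 t19.85 [0.5201 0.2497 0.3597] [-0.5  0.7 -0.3] w0.0876 gf0.0 j6 2.35
```

View pics/top3c.png

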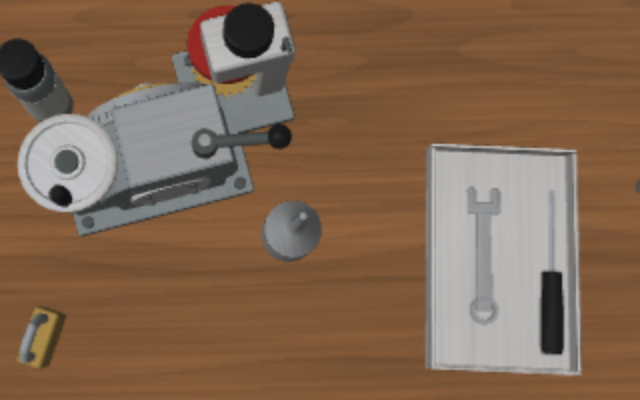

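The spanner lies flat in the tray, ring (484,310) to jaw (484,200), and the lever is slack with its ball at (280,136). The grip is still at (60,195) and nothing else has moved. Now I'll wind: closed fingers push the grip from behind, their centre following the grip's own circle.

```bash
cat >> h.py <<'E'
wc=np.array([.5485,.1126]); G=np.array([.5114,.1140])
def wp(a,z): return [*(wc+.038*np.array([np.cos(np.radians(a)),np.sin(np.radians(a))])),z]
E
python3 - <<'E'
from h import *
close(20)
psi=goto(wp(243,.30),0); arm.move_linear(wp(243,.230),v=.15,until_force=6); st("start")
mx=0; angs=np.r_[np.arange(213,-1233,-30)]; angs=angs[angs>207-1440]
angs=np.r_[angs,207-1440+2]
for i,a in enumerate(angs):
    arm.move_linear(wp(a,.230),v=.13,rotation=quat(psi))
    f=np.linalg.norm(sensors.read_state()["ft_force"]); mx=max(mx,f)
    if i%6==0: print(a,round(f,1),end=" | ")
    if f>30: st("ABORT"); break
    if i in(4,len(angs)-1): cv2.imwrite(f"pics/sc_w{i}.png",eyes.capture("scene"))
print(mx); st("wound")
arm.move_linear(wp(a+8,.230),v=.1); arm.move_linear(wp(a+8,.31),v=.25)
gripper_open(); st("lifted")
arm.movep([.50,.28,.36],quat(psi))
cv2.imwrite("pics/top4.png",eyes.capture("top")); st()
a=cv2.imread("pics/top4.png");cv2.imwrite("pics/top4c.png",cv2.resize(a[160:360,220:540],None,fx=2,fy=2))
E
```

```text
start t22.70 [0.5318 0.0794 0.2307] [0.4 1.5 0.2] w0.0003 gf0.0 j6 2.63
213 0.6 | 33 0.8 | -147 1.1 | -327 1.1 | -507 0.8 | -687 1.1 | -867 0.2 | -1047 0.5 | -1227 1.3 | 3.698804549787612
wound t37.75 [0.5154 0.0941 0.2299] [-0.5  0.2 -0. ] w0.0006 gf0.0 j6 2.59
lifted t39.91 [0.5181 0.0897 0.31  ] [-0.4 -0.4  0.2] w0.0876 gf0.0 j6 2.60
 t40.77 [0.4999 0.2797 0.3597] [-0.6 -0.  -0.1] w0.0876 gf0.0 j6 2.29
```

View pics/top4c.png

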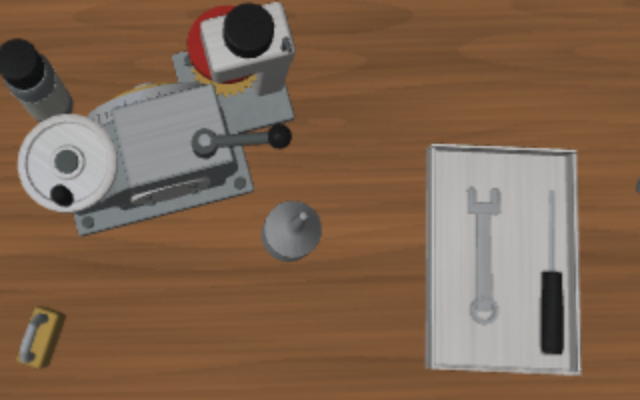

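The grip stands at (61,195), practically at its start (60,195). I'll measure that and confirm the pushing from the mid-turn frame.

```bash
python3 - <<'E'
from h import *
for f in("top0","top3","top4"):
    m=cv2.inRange(cv2.imread(f"pics/{f}.png"),(0,0,0),(50,50,50))[246:268,238:264]
    M=cv2.moments(m,True);p=(238+M["m10"]/M["m00"],246+M["m01"]/M["m00"]);print(f,p,M["m00"],onz("top",p,.22))
ims=[cv2.resize(cv2.imread(f"pics/{n}.png")[180:320,290:440],None,fx=2.6,fy=2.6) for n in("scene0","sc_w4")]
cv2.imwrite("pics/cmp.png",np.hstack(ims))
E
```

```text
top0 (250.13924050632912, 257.4810126582278) 79.0 [0.51096876 0.11359952 0.22      ]
top3 (250.17948717948718, 257.53846153846155) 78.0 [0.51085576 0.11352218 0.22      ]
top4 (250.54430379746836, 257.62025316455697) 79.0 [0.51067878 0.1128226  0.22      ]
```

View pics/cmp.png

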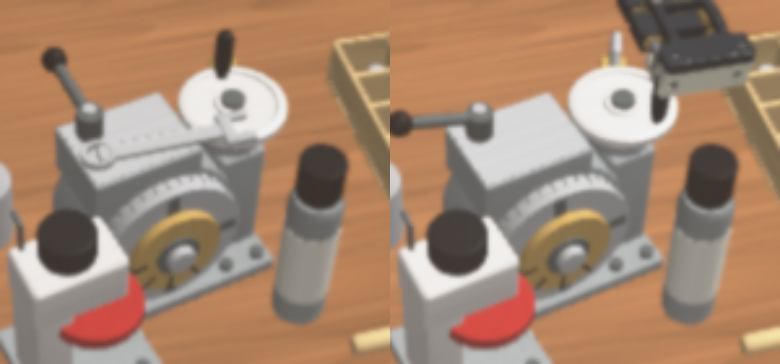

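The mid-turn frame shows the grip driven ahead of the fingers, and it now stands within 1 mm of its start. Now I'll tighten the clamp.

```bash
python3 - <<'E'
from h import *
e=A0+77
arm.movep(ballp(e,.32),quat(e-90)); arm.move_linear(ballp(e),v=.15,until_force=8); st("at")
close(12); st("closed")
for d in np.linspace(77,0,8)[1:]:
    arm.move_linear(ballp(A0+d),v=.12,rotation=quat(A0+d-90))
st("back"); print(arm.move_linear(ballp(A0-4),v=.03,until_force=12)); st("tight")
gripper_open(); p=sensors.read_state()["tcp_pos"]; arm.move_linear([p[0],p[1],.32],v=.25)
arm.movep([.50,.28,.36],quat(0)); st("off")
a=eyes.capture("top");cv2.imwrite("pics/top5.png",a)
m=cv2.inRange(a,(0,0,0),(50,50,50))
for n,(x0,y0,x1,y1),z in(("grip",(238,246,264,268),.22),("ball",(322,255,345,275),.221)):
    M=cv2.moments(m[y0:y1,x0:x1],True);q=onz("top",(x0+M["m10"]/M["m00"],y0+M["m01"]/M["m00"]),z)
    d=q[:2]-pv;print(n,M["m00"],q,np.degrees(np.arctan2(d[1],d[0]))%360)
cv2.imwrite("pics/top5c.png",cv2.resize(a[160:360,220:540],None,fx=2,fy=2))
E
```

```text
at t43.62 [ 0.5611 -0.0983  0.2319] [-0.7  0.6  0.1] w0.0878 gf0.0 j6 -0.18
closed t44.67 [ 0.5607 -0.0985  0.231 ] [ 1.2 -0.4 -0.9] w0.0231 gf12.0 j6 -0.18
back t47.06 [ 0.4884 -0.0423  0.2306] [-12.1  -3.3   9.4] w0.0230 gf12.0 j6 -1.67
True
tight t47.27 [ 0.4879 -0.0402  0.2306] [ 1.1 -4.   1.4] w0.0230 gf12.0 j6 -1.67
off t52.24 [0.5    0.2799 0.36  ] [ 0.2 -0.5  0.1] w0.0876 gf0.0 j6 2.29
grip 79.0 [0.51067878 0.1128226  0.22      ] 110.05388801289848
ball 118.0 [ 0.49133427 -0.04145983  0.221     ] 192.11373639586157
```

View pics/top5c.png

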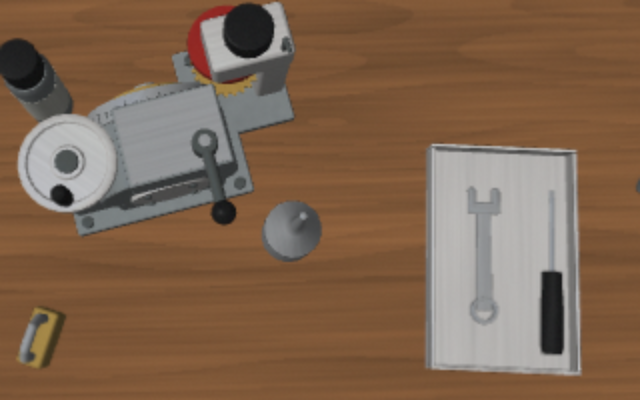

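The lever is back at its starting angle, 192.1° (ball at (223,212)). The grip is at its start (61,195), the spanner is in the tray, and everything else is in place. Handing in.

```bash
python3 -c "
from h import *
print(ticket.finish_job())"
```

```text
the job is handed in; nothing more can be done
None
```

The job is handed in with no verdict returned: the spanner is in the tray, the handwheel was wound four turns clockwise with the clamp slack, its grip measures within 1 mm of its start, and the clamp lever is back at its starting (tight) angle.

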